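# Send the specimen carrier through the desk hatch

## Robot

A 6-joint arm with a two-finger parallel gripper is mounted at the origin on the work surface. World frame = base frame: x ahead of the robot, y to its left, z up, the work surface at z = 0. Lengths are in m, angles in degrees, forces in N, time in s.
With the tool pointing down it reaches from about 0.35 to 0.875 m from the base axis. Payload 4.2 kg.
Tool frame: the origin (TCP) lies on the front face of the gripper's body, between the roots of the fingers; the fingertips stand 70 mm ahead of it and the grasp point (between the pads) lies 51 mm ahead of it (r.nose_length is the distance from the TCP to the fingertips, in m); z points along the fingers, y is the direction in which the jaws open and shut (so a half turn about z gives the same grasp; the last joint's range is limited). The gripper opens to 87 mm and grips with 3 to 60 N. Pads are 19 mm wide; open, the fingers measure 117 mm over their backs; the gripper's body (75 mm by 190 mm) begins 51 mm behind the grasp point.
Start: joints at [-50.959, 22.042, 0.453, 0, -68.411, -14.817], TCP at [0.256, -0.57, 0.292] pointing down, gripper open.
Joint ranges: [-179.83, 179.83], [-69.29, 118.12], [-61.27, 80.66], [-181.25, 117.63], [-171.15, -9.14], [-177.46, 177.46]. Speed limits (degrees/s): [159.86, 159.86, 180, 180, 180, 180].

## Interface

Orientations are given as a 3x3 rotation matrix whose columns are the frame's x, y, z axes.
In Python, from station import telemetry, capture, order, r gives the robot as it stands.
- The arm moves only by the tool drive_tool, never from a script. Its argument "series" is a list of rows, each a list of 4 numbers: the shift along the tool's x, y, z as a fraction of full scale, then the turn about the tool's z as a fraction of full scale. In form: [[dx, dy, dz, turn], ...]. A call has 1 to 10 rows; each row is the pose to reach, as a shift and turn from the pose commanded when the call began, along the tool's axes at that moment; what a row does not reach only later rows make up. Full scale, the value 1, is 0.12 m for a shift and 2 rad for a turn. A row lasts 1/8 s, in which the tool goes at most 62.5 mm and 10.7 degrees, less where a joint would pass 70% of its speed; a pose out of reach is approached as far as the arm can. A call with a number of a shift or a turn outside -1 to 1 is refused whole. A call with a gripper value outside its range is refused whole. "fingers" is the finger opening in mm, from 0 to 87, set as the call begins (left out, the last holds). The fingers move at their own pace and stop on an object; the grip force is fixed at half the most. Time passes only in rows, so rows that repeat a pose let the fingers close. It gives the time, the measured TCP pose, the force and the opening at its end, in the units of the state.
- telemetry.sense(): the state, without advancing time (a new reading comes with each control period).
- capture(name): name is "scene" or "top" or "wrist"; returns a dict with "color" (480x640x3 uint8, blue, green, red), "fx", "fy", "cx", "cy" (pixels), "eye" and "attitude" of the camera in the world; the wrist camera has in their place "mount" (4x4, takes a point from camera to tool coordinates, whose origin is the TCP and whose axes are the flange's). Camera axes: x right, y up, looking along -z (the intrinsics and any distortion apply to the point x, -y, -z); pixel columns grow to the right and rows downward; lengths in m; the calibration is good to about 2 mm. A picture is of the moment at which its call begins: read the wrist's pose just before it. There is no depth.
- order.finish_job(): hands the job in, once; it reports no verdict.
The state is a dict: "time_s": time; "joints": joint angles; "joint_velocities": joint speeds; "effort": joint torques, N m; "tcp_pos": TCP position; "ee_rot": TCP orientation; "wrist_force": force on the tool from outside, world axes, zero at the start; "moment": the same for the moment, N m; "gripper_width": opening from 0.0 (shut) to 1.0 (fully open).
Only numpy, scipy, OpenCV 4.12 (cv2) and the standard library are available. Lean on these libraries where they do the work, as an engineer would, in place of code of your own. Each camera call takes 0.05 s, during which the arm holds its last target. There are 200 camera calls.

## Task

Pick up the metal specimen carrier by its post, set it down in the mouth of the steel hatch and slide it along the lane floor so that the carrier itself pushes the sprung flap open; keep going until the flap has shut behind it and the sprung plate in the bay has clearly been pushed in, to call for collection. Push gently (never more than about 20 newtons), do not lift the carrier over the flap or touch the flap with the gripper, and leave the carrier standing in the bay, released, behind the shut flap, with everything else on the desk left where it is.

Things in the scene. Friction and masses are not known exactly. Their poses are not given: they have to be found in the camera images.
- carrier_mid (a point): Specimen carrier, plain aluminium, 0.3 to 0.5 kg: block 80 mm long (its x), 44 wide, 36 high, ends round in plan (22 mm radius), alike: either may go first. Its handle is a square post at the middle, 18 x 18 mm, sides along x and y, 36 to 88 mm above the underside. Beside the post two vial caps stand 9 mm proud of the block. This point: on the middle axis, 44 mm above the underside.
- hatch: Polished steel pass-through hatch fixed on the desk: open-topped lane, 356 mm long, 100 wide, floor plate 6 mm thick. Origin on the desk (z = 0) under the middle of the shut flap; x is the way in, y left, z up. The mouth (x negative): guides 48 mm apart from x = -60 to 0 mm, before them wings flaring to 90 mm apart at x = -135; all 38 to 42 mm above the desk. Posts beside the flap are 52 mm high.
- bay (a point): The bay inside the flap: this point is on its floor, 6 mm above the desk, at hatch x = 60, y = 0 mm, axes as the hatch's. Wall on the right with its face at y = -24 mm, 42 mm above the desk; on the left a low rail with its face at y = +24, 12 mm above the desk, which passes under the open flap, and an outer wall at y = +40, 46 mm high. End plate at hatch x = 208 mm.
- flap (a joint): Sprung one-way flap across the lane: slick leaf 48 mm long, 4 thick, 14 to 46 mm above the desk, upright hinge at hatch x = 0, y = +27.5 mm (left). 0 = shut on its stop; it swings inwards only, to 1.6 rad, flat along the left side. The carrier feels up to about 6 N from it, also to the right. Once the carrier's rear end is past hatch x = 45 mm (clear of the leaf's sweep) it shuts by itself in about half a second.
- plate (a joint): How far (m) the sprung call plate in the bay is pushed in: upright black plate 42 mm wide, up to 42 mm above the desk, facing the flap, on a grey block. 0 = out, 0.010 = hard stop; 4 N starts it, 10 N is full travel; beyond 5 mm it calls. Where the block is clamped is not measured: the untouched face is anywhere from hatch x = 132 to 158 mm, to be felt for.
- jar: Bystander: a round white-capped specimen jar, 54 mm across and 65 mm tall. Origin at the middle of its underside.
- tape: Bystander: a clear ring of tape lying flat, 90 mm across, 22 mm tall. Origin at the middle of its underside.
- stapler: Bystander: a stapler 130 mm long, 45 mm tall. Origin at the middle of its underside.
- gel: Bystander: a clear round bottle with a cap, 66 mm across, 150 mm tall. Origin at the middle of its underside.
- mug: Bystander: a white mug, 80 mm across, 95 mm tall. Origin at the middle of its underside.
- mouse: Bystander: a black computer mouse, 100 x 58 mm, 25 mm tall. Origin at the middle of its underside.

How it is judged (in metres and radians):
On the way, in this order (a step that is already met when the one before it is completed fails the run):
1. the carrier, standing on the lane floor, is pushing the flap open (y of carrier_mid in the frame of hatch between -0.008 and 0.008 m and z of carrier_mid in the frame of hatch below 0.054 m and angle between carrier_mid's own z axis and vertical below 0.09 rad and value of joint flap above 0.4 rad and x of carrier_mid in the frame of hatch below 0.02 m), for 0.05 s.
2. the carrier is in the bay, the flap has shut behind it and the call plate is pressed beyond 5 mm (y of carrier_mid in the frame of hatch between -0.008 and 0.008 m and z of carrier_mid in the frame of hatch below 0.054 m and angle between carrier_mid's own z axis and vertical below 0.09 rad and x of carrier_mid in the frame of hatch above 0.042 m and value of joint flap below 0.05 rad and value of joint plate above 0.005 m), for 0.1 s.
At the end, for the whole second after the job is handed in: The carrier stands upright (within 5 degrees) on the floor of the bay between the lane sides (within 8 mm of the lane's middle), wholly inside the flap, at rest and released, and the flap is shut (within 0.05 rad) (y of carrier_mid in the frame of hatch between -0.008 and 0.008 m and z of carrier_mid in the frame of hatch below 0.054 m and angle between carrier_mid's own z axis and vertical below 0.09 rad and x of carrier_mid in the frame of hatch above 0.042 m and value of joint flap below 0.05 rad and linear speed of carrier below 0.01 m/s and contact force between carrier and the fingers below 0.1 N); the robot touches nothing.
It fails at once if the carrier is pressed on the flap or on the call plate with more than 20 N (contact force between carrier and flap above 20 N or contact force between carrier and plate above 20 N).
It fails at once if the carrier is lifted over the flap (more than 10 mm off the lane floor while over the flap or the bay) (x of carrier_mid in the frame of hatch between -0.03 and 0.2 m and y of carrier_mid in the frame of hatch between -0.045 and 0.045 m and z of carrier_mid in the frame of hatch above 0.06 m).
It fails at once if the gripper touches the flap (contact force between the fingers and flap above 0.5 N).
It fails at once if the jar, tape, stapler, bottle, mug or mouse is moved more than 20 mm (distance of any of jar, tape, stapler, gel, mug, mouse from where it was at the start of the episode above 0.02 m).
It also fails if it takes over 56 s, if anything falls off the work surface, if the arm or the gripper's body presses on something with over 40 N, if the wrist force passes 120 N, or if a joint passes its speed limit or range.

## Working session

There is one attempt and no reset: what is moved stays moved. The work goes in short steps, Python scripts to look and compute and a tool call to move; the robot and the scene stay as the last step left them, time stands still between calls to the robot, and variables do not carry over. Pictures are saved under pics/ and viewed, about 8 in all and at most 12, crops included, and the job is handed in when it is done.

Besides the shell and the picture viewer there is one more tool, called after "Call:" as name(argument=value, ...), one argument or row to a line, values as JSON. drive_tool: Moves the arm, as the interface text tells. Shift numbers are shares of 0.12 m and turn numbers shares of 2 rad, none past 1 either way. Its arguments: {"type":"object","properties":{"series":{"type":"array","items":{"type":"array","items":{"type":"number","minimum":-1,"maximum":1}}},"fingers":{"type":"number"}},"required":["series"]}

```bash
mkdir -p pics; ls; cat > h.py <<'E'
import numpy as np, cv2
from station import telemetry, capture, order, r
def snap(n,f):
    s=telemetry.sense(); c=capture(n); cv2.imwrite('pics/'+f,c['color'])
    if 'mount' in c:
        T=np.eye(4);T[:3,:3]=s['ee_rot'];T[:3,3]=s['tcp_pos'];M=T@np.array(c['mount']);c['eye']=M[:3,3];c['attitude']=M[:3,:3]
    return c
def ray(c,u,v,z):
    d=np.array(c['attitude'])@np.array([(u-c['cx'])/c['fx'],-(v-c['cy'])/c['fy'],-1]);e=np.array(c['eye'])
    return e+d*(z-e[2])/d[2]
def proj(c,p):
    q=np.array(c['attitude']).T@(np.array(p)-np.array(c['eye']))
    return c['cx']+c['fx']*q[0]/-q[2], c['cy']-c['fy']*q[1]/-q[2]
E
python3 - <<'E'
from h import *
for n in('top','scene'):
    c=snap(n,n+'0.png'); print({k:v for k,v in c.items() if k!='color'})
print(telemetry.sense())
E
```

```text
pics
{'fx': 485.7738185158066, 'fy': 485.7738185158066, 'cx': 311.7019031000699, 'cy': 240.46753360720496, 'eye': array([ 0.39251736, -0.01044249,  1.00302157]), 'attitude': array([[-0.01651144,  0.97919896, -0.2022295 ],
       [-0.99986063, -0.01567068,  0.00575793],
       [ 0.00246909,  0.20229639,  0.97932123]])}
{'fx': 554.8373102849312, 'fy': 554.8373102849312, 'cx': 319.4056405878333, 'cy': 232.50375482033613, 'eye': array([ 1.21632463, -0.13096848,  1.17053184]), 'attitude': array([[ 0.1962964 , -0.84246339,  0.5017202 ],
       [ 0.98046537,  0.17514468, -0.08950975],
       [-0.01246494,  0.50948973,  0.86038645]])}
{'time_s': 0.1, 'joints': array([-5.09581706e+01,  2.20845505e+01,  3.87853733e-01, -2.41096509e-02,
       -6.84106237e+01, -1.48175463e+01]), 'joint_velocities': array([ 0.06842955, -0.08878037,  0.22113334,  0.19503313,  0.03257104,
        0.02026849]), 'effort': array([-5.79807347e-04, -3.91689706e+01,  1.87935144e+01,  4.23197910e+00,
        1.34238249e-02, -8.22902484e-05]), 'tcp_pos': array([ 0.25630675, -0.5695894 ,  0.29129268]), 'ee_rot': array([[-9.12009925e-01, -4.10167198e-01, -8.75923771e-04],
       [-4.10168121e-01,  9.12008343e-01,  1.70123998e-03],
       [ 1.01056951e-04,  1.91082376e-03, -9.99998169e-01]]), 'wrist_force': array([-0.3939757 ,  0.55019712, -0.78385891]), 'moment': array([-0.0012746 , -0.01087893,  0.02722968]), 'gripper_width': 1.0029247706476083}
```

View pics/top0.png

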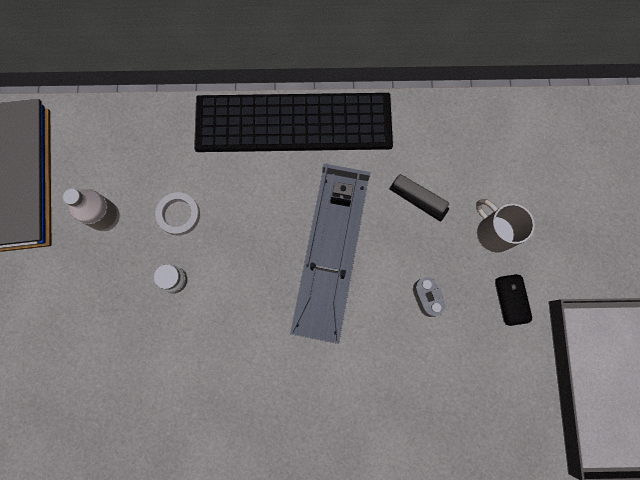

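View pics/scene0.png

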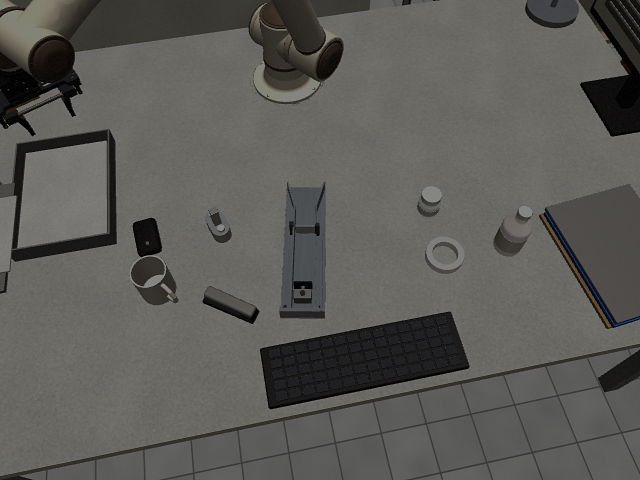

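The top view shows the carrier at about (430,297) with its post at (431,296). The hatch runs from its mouth corners (291,334)/(339,343) to its end corners (323,164)/(370,172), with the flap at about (327,268). The scene view agrees with this layout.

```bash
python3 - <<'E'
from h import *
c=snap('top','t1.png')
P=[ray(c,*p,.006)[:2] for p in((291,334),(339,343),(370,172),(323,164))]
print('corners',P)
m=(P[0]+P[1])/2;e=(P[2]+P[3])/2;d=(e-m);print('len',np.linalg.norm(d),'yaw',np.degrees(np.arctan2(d[1],d[0])),'mid',(m+e)/2, 'm',m,'e',e)
f=[ray(c,*p,.052)[:2] for p in((312,266),(343,273))];print('posts',f,sum(f)/2)
print('post top',ray(c,431,296,.088))
a=ray(c,427,285,.045);b=ray(c,437,308,.045);print('caps',a,b,'yaw',np.degrees(np.arctan2(*(a-b)[1::-1])),(a+b)/2)
s=c['color'][240:350,380:480];h=c['color'][150:350,280:380]
cv2.imwrite('pics/crop.png',np.hstack([cv2.resize(s,(400,440),interpolation=3),cv2.resize(h,(400,800),interpolation=2)[:440]]))
w=snap('wrist','w.png');print(w['mount'])
E
```

```text
corners [array([0.4066105 , 0.02859118]), array([ 0.38726994, -0.06765356]), array([ 0.74733022, -0.14466442]), array([ 0.76713987, -0.04357001])]
len 0.36793401025683053 yaw -11.695814717524138 mid [ 0.57708763 -0.0568242 ] m [ 0.39694022 -0.01953119] e [ 0.75723504 -0.09411721]
posts [array([ 0.53734114, -0.01577216]), array([ 0.52241172, -0.0766683 ])] [ 0.52987643 -0.04622023]
post top [ 0.4712792 -0.2383354  0.088    ]
caps [ 0.49678859 -0.24256784  0.045     ] [ 0.45136273 -0.25925072  0.045     ] yaw 20.166022930750053 [ 0.47407566 -0.25090928  0.045     ]
[[-4.55536004e-04  9.59453456e-01  2.81866737e-01  7.76777859e-02]
 [ 9.99999759e-01  2.89318183e-04  6.31321614e-04  6.88693068e-04]
 [ 5.24174533e-04  2.81866957e-01 -9.59453357e-01 -9.22426860e-02]
 [ 0.00000000e+00  0.00000000e+00  0.00000000e+00  1.00000000e+00]]
```

Call:
drive_tool(
  series=[
    [-0.45, 0.28, 0],
    [-0.92, 0.57, 0.1],
    [-0.92, 0.57, 0.1],
  ],
)

```text
schema error: expected 4 numbers
```

Call:
drive_tool(
  series=[
    [-0.45, 0.28, 0, 0],
    [-0.92, 0.57, 0.1, 0],
    [-0.92, 0.57, 0.1, 0],
  ],
)

```text
time_s: 0.57
tcp_pos: [0.3304, -0.4594, 0.2796]
ee_rot: [[-0.91, -0.414, -0.001], [-0.414, 0.91, 0.002], [0.0, 0.002, -1.0]]
wrist_force: [0.2, 0.6, 0.2]
gripper_width: 1.001
```

Call:
drive_tool(
  series=[
    [-0.45, 0.28, 0.2, 0],
    [-0.92, 0.57, 0.4, 0],
    [-0.92, 0.57, 0.5, 0],
    [-0.92, 0.57, 0.5, 0],
  ],
)

```text
time_s: 1.08
tcp_pos: [0.4016, -0.354, 0.2192]
ee_rot: [[-0.911, -0.412, -0.003], [-0.412, 0.911, 0.001], [0.002, 0.002, -1.0]]
wrist_force: [-0.3, -0.7, 0.1]
gripper_width: 1.0
```

Call:
drive_tool(
  series=[
    [-0.45, 0.28, 0, 0],
    [-0.92, 0.57, 0, 0],
    [-0.92, 0.57, 0, 0],
    [-0.92, 0.57, 0, 0],
  ],
)

```text
time_s: 1.58
tcp_pos: [0.4744, -0.2477, 0.2209]
ee_rot: [[-0.912, -0.41, 0.001], [-0.41, 0.912, -0.0], [-0.0, -0.001, -1.0]]
wrist_force: [-0.8, 0.8, 0.3]
gripper_width: 1.0
```

```bash
python3 - <<'E'
from h import *
import pickle
c=snap('wrist','w1.png');pickle.dump(c,open('w1.pkl','wb'))
print(telemetry.sense()['tcp_pos'],c['fx'],c['cx'],c['cy'],proj(c,(.4713,-.2383,.088)))
E
```

```text
[ 0.47388812 -0.24808406  0.2206608 ] 411.8931732562088 314.2711151068341 235.64267836782307 (np.float64(330.5227431212478), np.float64(256.4598169158491))
```

View pics/w1.png

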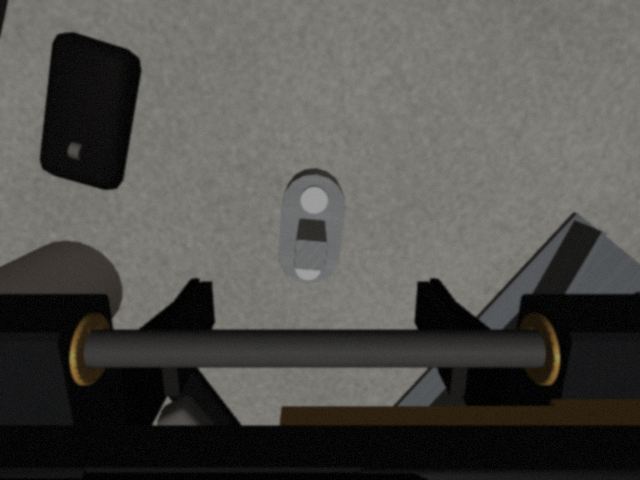

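The wrist view shows the post top at about (311,254), the far cap at (314,200) and the block ends clear. The jaws are roughly aligned with the post already.

```bash
python3 - <<'E'
from h import *
import pickle
c=pickle.load(open('w1.pkl','rb'))
p=ray(c,311,254.5,.088);a=ray(c,314,200,.045);print(p,a,np.degrees(np.arctan2(*(a-p)[1::-1])),np.linalg.norm((a-p)[:2]))
# block silhouette edges: straight sides at top z .036
for L,R,v in((281,344,212),(279.5,342.5,240)):print(ray(c,L,v,.036),ray(c,R,v,.036))
R=telemetry.sense()['ee_rot'];t=telemetry.sense()['tcp_pos'];d=p-t;print('tool',R.T@d/.12)
g=cv2.cvtColor(c['color'],6);cr=cv2.resize(g[160:290,260:365],None,fx=4,fy=4,interpolation=2);cv2.imwrite('pics/c1.png',cr)
E
```

```text
[ 0.47483433 -0.24908338  0.088     ] [ 0.452922   -0.25710619  0.045     ] -159.8907030314034 0.023334860877682058
[ 0.47159384 -0.27368973  0.036     ] [ 0.45378888 -0.23406355  0.036     ]
[ 0.4906351  -0.26680225  0.036     ] [ 0.47246899 -0.22638209  0.036     ]
tool [-0.00363726 -0.010394    1.10551132]
```

View pics/c1.png

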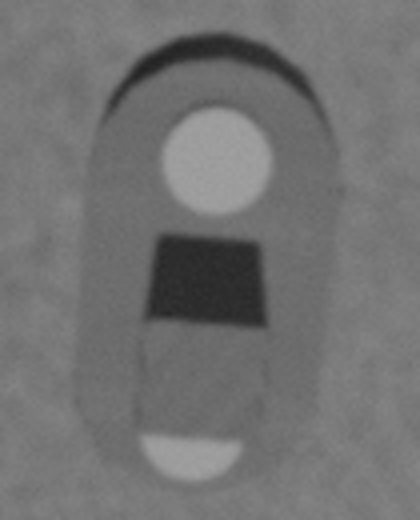

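Call:
drive_tool(
  series=[
    [0, -0.01, 0.3, 0.028],
    [0, -0.01, 0.6, 0.028],
    [0, -0.01, 0.75, 0.028],
    [0, -0.01, 0.8, 0.028],
    [0, -0.01, 0.8, 0.028],
  ],
)

```text
time_s: 2.25
tcp_pos: [0.4745, -0.249, 0.1245]
ee_rot: [[-0.934, -0.357, 0.0], [-0.357, 0.934, -0.0], [0.0, -0.0, -1.0]]
wrist_force: [0.2, -0.0, -0.2]
gripper_width: 0.997
```

Call:
drive_tool(
  series=[
    [0, 0, 0, 0],
    [0, 0, 0, 0],
    [0, 0, 0, 0],
    [0, 0, 0, 0],
    [0, 0, 0, 0],
    [0, 0, 0, 0],
    [0, 0, 0, 0],
    [0, 0, 0, 0],
  ],
  fingers=0,
)

```text
time_s: 3.25
tcp_pos: [0.4749, -0.2481, 0.1242]
ee_rot: [[-0.933, -0.359, 0.0], [-0.359, 0.933, -0.0], [-0.0, -0.0, -1.0]]
wrist_force: [-0.5, -1.2, -0.4]
gripper_width: 0.206
```

Call:
drive_tool(
  series=[
    [0, 0, -0.2, 0],
    [0, 0, -0.58, 0],
    [-0.04, 0.3, -0.58, 0],
    [-0.08, 0.6, -0.58, 0],
    [-0.08, 0.98, -0.58, 0],
    [-0.08, 0.98, -0.58, 0],
  ],
)

```text
time_s: 4.0
tcp_pos: [0.4393, -0.1328, 0.1931]
ee_rot: [[-0.933, -0.361, -0.003], [-0.361, 0.933, 0.001], [0.003, 0.002, -1.0]]
wrist_force: [0.0, 0.1, -3.5]
gripper_width: 0.203
```

Call:
drive_tool(
  series=[
    [-0.04, 0.3, 0, 0.07],
    [-0.08, 0.6, 0, 0.14],
    [-0.08, 0.9, 0, 0.21],
    [-0.08, 0.98, 0, 0.285],
    [-0.08, 0.98, 0, 0.285],
    [-0.08, 0.98, 0, 0.285],
  ],
)

```text
time_s: 4.75
tcp_pos: [0.4085, -0.022, 0.1937]
ee_rot: [[-0.98, 0.2, -0.0], [0.2, 0.98, -0.0], [0.0, -0.0, -1.0]]
wrist_force: [-0.4, 0.6, -3.0]
gripper_width: 0.205
```

```bash
python3 - <<'E'
from h import *
import pickle
c=snap('wrist','w2.png');pickle.dump(c,open('w2.pkl','wb'))
E
```

```text
(no output)
```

View pics/w2.png

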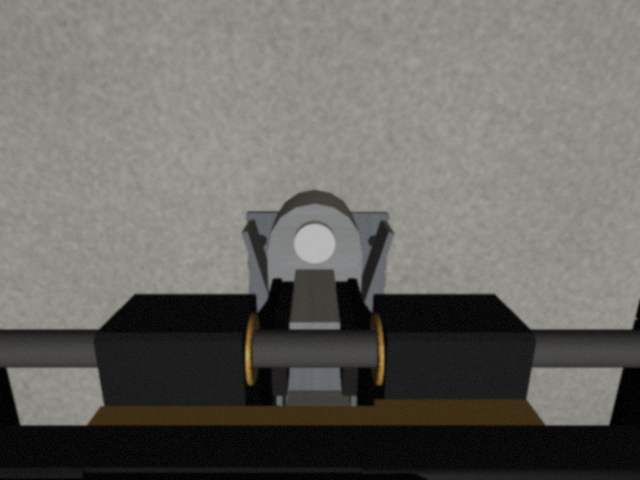

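The wrist view shows the carrier held straight over the mouth. The plate's near corners are at (248,212) and (388,212), the wing tips at (245,228) and (392,230), and the carrier cap at (315,243).

```bash
python3 - <<'E'
from h import *
import pickle
c=pickle.load(open('w2.pkl','rb'));s=telemetry.sense();R,t=s['ee_rot'],s['tcp_pos']
g=cv2.cvtColor(c['color'],6)
for n,u,v,z in(('L',247.5,212,.006),('R',388.5,212,.006),('WL',246,226,.04),('WR',390,227,.04),('sideL',249.5,280,.006),('sideR',384,280,.006),('cap',315,243,.045+.07)):
    p=ray(c,u,v,z);print(n,p,'tool',R.T@(p-t))
print(np.degrees(np.arctan2(R[1,0],R[0,0])))
for v in(216,222,270,280,290):print(v,g[v,236:262],g[v,376:400])
E
```

```text
L [ 0.38654442 -0.06482054  0.006     ] tool [ 0.01288227 -0.04621608  0.18768533]
R [0.40626664 0.03139483 0.006     ] tool [0.01292323 0.05199981 0.18766137]
WL [ 0.38836635 -0.06077532  0.04      ] tool [ 0.01192424 -0.04189529  0.15368391]
WR [0.40686985 0.02631211 0.04      ] tool [0.01132233 0.04713412 0.15366195]
sideL [ 0.43631153 -0.07590874  0.006     ] tool [-0.03809807 -0.0470637   0.18766651]
sideR [0.45606017 0.02046569 0.006     ] tool [-0.03805098  0.05131332  0.18764252]
cap [ 0.38469041 -0.01659787  0.115     ] tool [0.02444207 0.00062066 0.0786782 ]
168.3920863445382
216 [152 146 148 149 148 148 146 148 140 130 115 105  99 102 103 101 102 107
 104 101 100  98 103 103 101 101] [105 104 104 102 103 102 105 102 102  99 104 102 107 120 131 142 141 145
 144 145 142 142 142 142]
222 [151 149 152 150 152 147 147 151 151 144 126  99  68  50  44  49  44  41
  47  68  89  99 101 100 101 101] [103 101  97  84  64  43  43  46  50  54  68  93 118 133 141 144 144 147
 150 147 150 150 149 149]
270 [142 138 140 148 152 150 149 149 148 145 146 143 131 120 106 104 103 100
 107 105 107 106 102  88  69  50] [ 93 105 103 105 103 104 103 102 111 119 132 145 150 152 151 148 147 140
 141 139 137 141 141 142]
280 [142 142 144 147 145 145 142 141 141 140 143 144 135 119 107 106 105 106
 105 104 105 104 103 105 105 105] [103 105 102 102 102  95 105 102 108 116 136 138 141 143 144 143 143 145
 144 147 145 144 144 141]
290 [138 140 141 144 146 143 142 143 139 140 138 136 127 110 102 110 101 105
 105 108 106 104 103 105 108 107] [108 106 107 105 107 103 109 112 126 137 140 135 137 139 140 142 143 145
 143 145 141 143 138 138]
```

Call:
drive_tool(
  series=[
    [-0.16, 0.017, 0.15, 0],
    [-0.16, 0.017, 0.35, 0],
    [-0.16, 0.017, 0.48, 0],
    [-0.16, 0.017, 0.5, 0],
    [-0.16, 0.017, 0.5, 0],
  ],
)

```text
time_s: 5.42
tcp_pos: [0.4281, -0.0237, 0.1341]
ee_rot: [[-0.979, 0.202, 0.0], [0.202, 0.979, -0.0], [-0.0, 0.0, -1.0]]
wrist_force: [-0.6, 0.2, -3.3]
gripper_width: 0.204
```

Call:
drive_tool(
  series=[
    [0, 0, 0.01, 0],
    [0, 0, 0.02, 0],
    [0, 0, 0.02, 0],
    [0, 0, 0.025, 0],
    [0, 0, 0.025, 0],
  ],
)

```text
time_s: 6.05
tcp_pos: [0.4276, -0.0234, 0.1309]
ee_rot: [[-0.979, 0.202, -0.0], [0.202, 0.979, -0.0], [0.0, -0.0, -1.0]]
wrist_force: [-0.1, -0.0, -3.2]
gripper_width: 0.202
```

Call:
drive_tool(
  series=[
    [0, 0, 0.005, 0],
    [0, 0, 0.01, 0],
    [0, 0, 0.01, 0],
    [0, 0, 0.01, 0],
  ],
)

```text
time_s: 6.55
tcp_pos: [0.4276, -0.0234, 0.1302]
ee_rot: [[-0.979, 0.202, 0.0], [0.202, 0.979, -0.0], [-0.0, -0.0, -1.0]]
wrist_force: [-3.0, 1.8, 5.9]
gripper_width: 0.204
```

Call:
drive_tool(
  series=[
    [0, 0, -0.006, 0],
    [-0.05, 0, -0.006, 0],
    [-0.1, 0, -0.006, 0],
    [-0.15, 0, -0.006, 0],
    [-0.2, 0, -0.006, 0],
    [-0.25, 0, -0.006, 0],
    [-0.3, 0, -0.006, 0],
    [-0.35, 0, -0.006, 0],
    [-0.35, 0, -0.006, 0],
  ],
)

```text
time_s: 7.68
tcp_pos: [0.4695, -0.0319, 0.1302]
ee_rot: [[-0.979, 0.202, 0.001], [0.202, 0.979, 0.0], [-0.001, 0.0, -1.0]]
wrist_force: [0.8, -0.4, -2.0]
gripper_width: 0.207
```

Call:
drive_tool(
  series=[
    [-0.03, 0, 0, 0],
    [-0.06, 0, 0, 0],
    [-0.09, 0, 0, 0],
    [-0.12, 0, 0, 0],
    [-0.15, 0, 0, 0],
    [-0.18, 0, 0, 0],
    [-0.21, 0, 0, 0],
    [-0.24, 0, 0, 0],
    [-0.27, 0, 0, 0],
  ],
)

```text
time_s: 8.8
tcp_pos: [0.4996, -0.0386, 0.1304]
ee_rot: [[-0.979, 0.202, -0.003], [0.202, 0.979, -0.0], [0.003, -0.001, -1.0]]
wrist_force: [-5.3, 1.6, 5.2]
gripper_width: 0.201
```

Call:
drive_tool(
  series=[
    [-0.03, 0, -0.003, 0],
    [-0.06, 0, -0.003, 0],
    [-0.09, 0, -0.003, 0],
    [-0.12, 0, -0.003, 0],
    [-0.15, 0, -0.003, 0],
    [-0.18, 0, -0.003, 0],
    [-0.21, 0, -0.003, 0],
    [-0.24, 0, -0.003, 0],
    [-0.27, 0, -0.003, 0],
  ],
)

```text
time_s: 9.93
tcp_pos: [0.53, -0.0463, 0.1306]
ee_rot: [[-0.979, 0.202, -0.006], [0.202, 0.979, -0.002], [0.006, -0.003, -1.0]]
wrist_force: [-6.5, -3.5, 3.5]
gripper_width: 0.206
```

```bash
python3 - <<'E'
from h import *
c=snap('scene','s2.png');cv2.imwrite('pics/s2c.png',cv2.resize(c['color'][160:340,240:380],None,fx=4,fy=3.33,interpolation=2))
E
```

```text
(no output)
```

View pics/s2c.png

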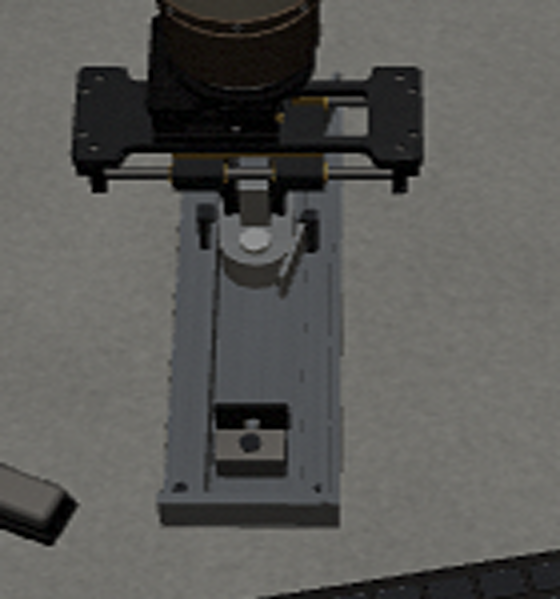

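The scene view shows the carrier's nose past the posts, with the flap swung well open (roughly 60°) and the plate ahead. Step 1 should be met.

Call:
drive_tool(
  series=[
    [-0.04, 0, 0, 0],
    [-0.08, 0, 0, 0],
    [-0.12, 0, 0, 0],
    [-0.16, 0, 0, 0],
    [-0.2, 0, 0, 0],
    [-0.24, 0, 0, 0],
    [-0.28, 0, 0, 0],
    [-0.32, 0, 0, 0],
    [-0.32, 0, 0, 0],
  ],
)

```text
time_s: 11.1
tcp_pos: [0.5708, -0.0527, 0.1308]
ee_rot: [[-0.979, 0.202, 0.002], [0.202, 0.979, 0.0], [-0.002, 0.0, -1.0]]
wrist_force: [0.9, -1.9, -3.5]
gripper_width: 0.205
```

Call:
drive_tool(
  series=[
    [-0.03, 0, 0, 0],
    [-0.06, 0, 0, 0],
    [-0.09, 0, 0, 0],
    [-0.12, 0, 0, 0],
    [-0.15, 0, 0, 0],
    [-0.18, 0, 0, 0],
    [-0.21, 0, 0, 0],
    [-0.24, 0, 0, 0],
    [-0.24, 0, 0, 0],
  ],
)

```text
time_s: 12.22
tcp_pos: [0.5986, -0.0586, 0.1308]
ee_rot: [[-0.979, 0.202, 0.001], [0.202, 0.979, 0.0], [-0.001, 0.0, -1.0]]
wrist_force: [0.5, -3.1, -4.0]
gripper_width: 0.204
```

Call:
drive_tool(
  series=[
    [-0.02, 0, 0.004, 0],
    [-0.04, 0, 0.004, 0],
    [-0.06, 0, 0.004, 0],
    [-0.08, 0, 0.004, 0],
    [-0.1, 0, 0.004, 0],
    [-0.12, 0, 0.004, 0],
    [-0.14, 0, 0.004, 0],
    [-0.14, 0, 0.004, 0],
  ],
)

```text
time_s: 13.22
tcp_pos: [0.6154, -0.0621, 0.1305]
ee_rot: [[-0.979, 0.202, 0.002], [0.202, 0.979, -0.0], [-0.002, 0.0, -1.0]]
wrist_force: [1.7, -3.6, -3.8]
gripper_width: 0.205
```

Call:
drive_tool(
  series=[
    [-0.015, 0, 0, 0],
    [-0.03, 0, 0, 0],
    [-0.045, 0, 0, 0],
    [-0.06, 0, 0, 0],
    [-0.06, 0, 0, 0],
  ],
)

```text
time_s: 13.85
tcp_pos: [0.6218, -0.0632, 0.1303]
ee_rot: [[-0.979, 0.202, 0.001], [0.202, 0.979, 0.0], [-0.001, 0.0, -1.0]]
wrist_force: [-0.4, 0.1, -1.6]
gripper_width: 0.202
```

Call:
drive_tool(
  series=[
    [-0.01, 0, 0, 0],
    [-0.02, 0, 0, 0],
    [-0.03, 0, 0, 0],
    [-0.03, 0, 0, 0],
  ],
)

```text
time_s: 14.35
tcp_pos: [0.6252, -0.0642, 0.1303]
ee_rot: [[-0.979, 0.202, 0.0], [0.202, 0.979, -0.0], [-0.0, 0.0, -1.0]]
wrist_force: [-1.2, 0.1, -0.0]
gripper_width: 0.204
```

Call:
drive_tool(
  series=[
    [-0.01, 0, 0, 0],
    [-0.02, 0, 0, 0],
    [-0.03, 0, 0, 0],
    [-0.04, 0, 0, 0],
    [-0.04, 0, 0, 0],
  ],
)

```text
time_s: 14.98
tcp_pos: [0.63, -0.0651, 0.1303]
ee_rot: [[-0.979, 0.202, 0.0], [0.202, 0.979, -0.0], [-0.0, 0.0, -1.0]]
wrist_force: [-1.1, -0.1, 0.8]
gripper_width: 0.203
```

Call:
drive_tool(
  series=[
    [-0.01, 0, 0, 0],
    [-0.02, 0, 0, 0],
    [-0.03, 0, 0, 0],
    [-0.03, 0, 0, 0],
  ],
)

```text
time_s: 15.48
tcp_pos: [0.6335, -0.0658, 0.1303]
ee_rot: [[-0.979, 0.202, 0.0], [0.202, 0.979, -0.0], [-0.0, 0.0, -1.0]]
wrist_force: [-1.8, -0.4, 1.2]
gripper_width: 0.209
```

Call:
drive_tool(
  series=[
    [-0.01, 0, 0, 0],
    [-0.02, 0, 0, 0],
    [-0.03, 0, 0, 0],
    [-0.03, 0, 0, 0],
  ],
)

```text
time_s: 15.98
tcp_pos: [0.6357, -0.0663, 0.1304]
ee_rot: [[-0.979, 0.202, -0.003], [0.202, 0.979, 0.0], [0.003, -0.0, -1.0]]
wrist_force: [-5.1, 2.3, 5.1]
gripper_width: 0.21
```

Call:
drive_tool(
  series=[
    [-0.01, 0, 0, 0],
    [-0.02, 0, 0, 0],
    [-0.03, 0, 0, 0],
    [-0.03, 0, 0, 0],
  ],
)

```text
time_s: 16.48
tcp_pos: [0.6384, -0.067, 0.1305]
ee_rot: [[-0.979, 0.202, -0.005], [0.202, 0.979, 0.0], [0.005, -0.001, -1.0]]
wrist_force: [-7.2, 2.8, 8.2]
gripper_width: 0.201
```

Call:
drive_tool(
  series=[
    [-0.01, 0, -0.003, 0],
    [-0.02, 0, -0.003, 0],
    [-0.03, 0, -0.003, 0],
    [-0.03, 0, -0.003, 0],
  ],
)

```text
time_s: 16.98
tcp_pos: [0.6412, -0.0676, 0.1306]
ee_rot: [[-0.979, 0.202, -0.007], [0.202, 0.979, 0.0], [0.007, -0.001, -1.0]]
wrist_force: [-8.5, 3.4, 7.7]
gripper_width: 0.206
```

Call:
drive_tool(
  series=[
    [-0.01, 0, -0.002, 0],
    [-0.018, 0, -0.002, 0],
    [-0.018, 0, -0.002, 0],
    [-0.018, 0, -0.002, 0],
    [-0.018, 0, -0.002, 0],
  ],
)

```text
time_s: 17.6
tcp_pos: [0.6427, -0.0679, 0.1307]
ee_rot: [[-0.979, 0.202, -0.009], [0.202, 0.979, 0.0], [0.009, -0.001, -1.0]]
wrist_force: [-10.8, 4.4, 8.5]
gripper_width: 0.206
```

```bash
python3 - <<'E'
from h import *
c=snap('scene','s3.png');cv2.imwrite('pics/s3c.png',cv2.resize(c['color'][160:340,240:380],None,fx=4,fy=3.33,interpolation=2))
E
```

```text
(no output)
```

View pics/s3c.png

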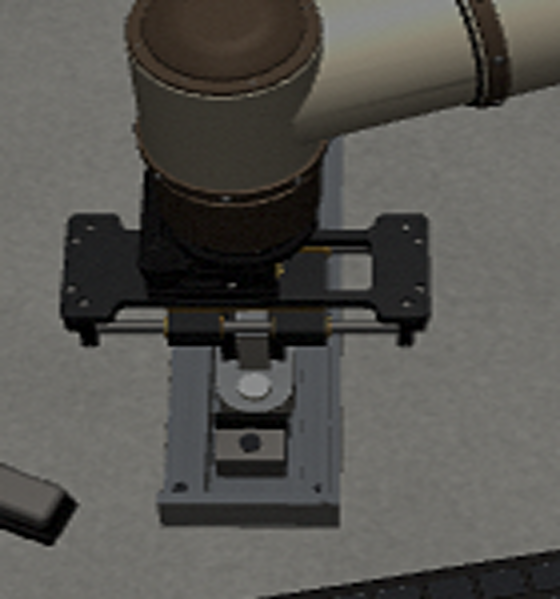

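The scene view shows the carrier's nose on the black plate, with almost no gap left between plate and grey block. I'll check the flap behind it with the wrist camera.

```bash
python3 - <<'E'
from h import *
snap('wrist','w4.png')
E
```

```text
(no output)
```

View pics/w4.png

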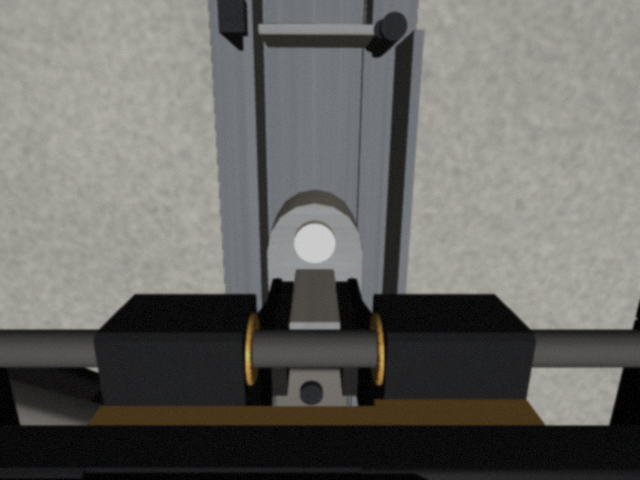

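The flap leaf lies straight across the lane at rows 25–45, so it is shut behind the carrier. Next I ease back off the spring, release and rise.

Call:
drive_tool(
  series=[
    [0.02, 0, 0, 0],
    [0.04, 0, 0, 0],
    [0.06, 0, 0, 0],
    [0.08, 0, 0, 0],
    [0.09, 0, 0, 0],
    [0.09, 0, 0, 0],
    [0.09, 0, 0.003, 0],
    [0.09, 0, 0.003, 0],
  ],
)

```text
time_s: 18.7
tcp_pos: [0.6354, -0.0663, 0.1304]
ee_rot: [[-0.979, 0.202, -0.0], [0.202, 0.979, -0.0], [0.0, -0.0, -1.0]]
wrist_force: [-3.0, 0.1, -0.4]
gripper_width: 0.202
```

Call:
drive_tool(
  series=[
    [0.02, 0, 0, 0],
    [0.03, 0, 0, 0],
    [0.03, 0, 0.002, 0],
    [0.03, 0, 0.002, 0],
  ],
)

```text
time_s: 19.2
tcp_pos: [0.6321, -0.0655, 0.1304]
ee_rot: [[-0.979, 0.202, 0.001], [0.202, 0.979, 0.0], [-0.001, 0.0, -1.0]]
wrist_force: [-1.1, 0.2, -3.1]
gripper_width: 0.201
```

Call:
drive_tool(
  series=[
    [0, 0, 0, 0],
    [0, 0, 0, 0],
    [0, 0, 0, 0],
    [0, 0, 0, 0],
    [0, 0, 0, 0],
    [0, 0, 0, 0],
  ],
  fingers=45,
)

```text
time_s: 19.95
tcp_pos: [0.6319, -0.0655, 0.1303]
ee_rot: [[-0.979, 0.202, 0.0], [0.202, 0.979, 0.0], [-0.0, 0.0, -1.0]]
wrist_force: [0.4, 0.3, -0.1]
gripper_width: 0.514
```

Call:
drive_tool(
  series=[
    [0, 0, -0.1, 0],
    [0, 0, -0.3, 0],
    [0, 0, -0.6, 0],
    [0, 0, -1, 0],
    [0, 0, -1, 0],
    [0, 0, -1, 0],
    [0, 0, -1, 0],
  ],
)

```text
time_s: 20.82
tcp_pos: [0.6312, -0.0656, 0.2491]
ee_rot: [[-0.979, 0.202, -0.002], [0.202, 0.979, -0.0], [0.002, -0.001, -1.0]]
wrist_force: [-1.1, 0.4, -0.0]
gripper_width: 0.517
```

```bash
python3 - <<'E'
from h import *
s=telemetry.sense();print(s['time_s'],s['tcp_pos'],s['wrist_force'],s['gripper_width'])
snap('wrist','w5.png')
E
```

```text
20.825 [ 0.63124038 -0.06555641  0.2490967 ] [-1.06082581  0.38526364 -0.0082553 ] 0.5165979922216307
```

View pics/w5.png

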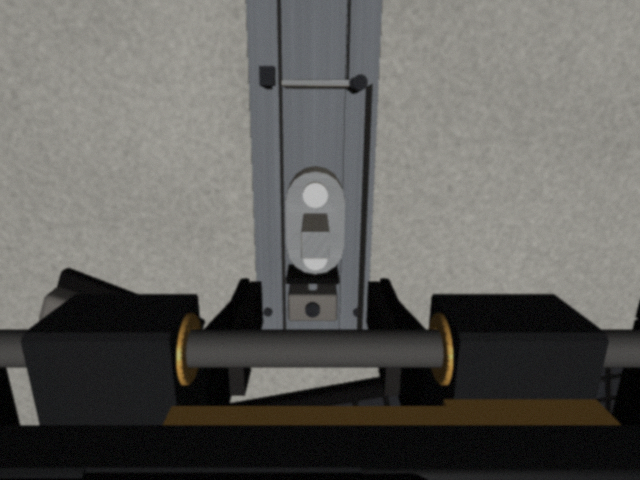

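The wrist view shows the carrier standing centred in the bay at about (315,220), upright and released. The flap at row 83 is shut and the plate is out again.

```bash
python3 -c "
from h import *
order.finish_job()"
```

```text
the job is handed in; nothing more can be done
```

I slid the carrier through the flap on the lane floor, pressed the call plate, released the carrier in the bay and handed the job in at about 21 s. `finish_job` gives no verdict, so whether it passed is not confirmed.

- **Flap:** the carrier itself pushed the flap open. I measured about 5–7 N at the wrist while it did so. A wrist picture taken while the plate was pressed showed the flap shut.
- **Call plate:** the carrier touched the plate at about hatch x = 0.147 m, estimated from where the force began to rise. The tool then moved about 8 mm further, with a peak of about 11.5 N along the lane, floor friction included. I have no direct reading of the plate, so its travel is judged from that movement, the force and the picture.
- **Release:** I backed off about 11 mm to unload the plate, opened the fingers and raised the arm.
- **Last checks:** the final wrist picture showed the carrier standing centred in the bay, the flap shut behind it and the fingers clear. The wrist force was about 1 N with nothing held. None of my moves touched the other items, though I did not measure their positions again at the end. No check failed or disagreed with another.

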